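Open the press guard to its pointer and draw out the loaded shuttle

TASK

The press has finished its cycle with the guard shut. Raise the sliding guard until its push lip is level with the height pointer on the upright and leave it standing there; then draw the shuttle out to its stop, so that the finished housing stands in its nest in front of the guard, ready to be unloaded. Do not shift the pointer, tip the housing over, or disturb the other things on the table.

Things in the scene. Friction and masses are not known exactly. Their poses are not given: they have to be found in the camera images.
- station: Press station fixed on the table: clear sliding guard between two 40 mm square aluminium uprights (centres at y = +-205 mm, 550 mm tall), press behind. Origin: table level, middle of the guard's plane; +x into the station, away from the operator, +y left, z up; offsets below are in this frame. A sill under the guard, 70 mm high, has its front face at x = +9.5 mm.
- guard (a joint): Height of the guard above its shut position, 0 to 0.200 m; starts shut. It weighs about 0.9 kg (varies), balanced by two weights on belts behind the uprights: moving it takes some 2 to 5 N, up or down. It stays where it is left, but runs on some mm if pushed quickly.
- guard_lip (a point): Middle of the front edge of the push lip: aluminium shelf along the guard's lower edge, 280 mm long (y +-140 mm), 6 mm thick, front edge at x = -35 mm, rail face behind at x = -5 mm. The point is at mid-thickness; the underside is 3 mm lower, 75 mm above the table when shut. Under the lip all is free down to the table and back to the sill, except the shuttle.
- window_edge (a point): Middle of the lower edge of the fixed clear window in front of the guard's upper part: 289 mm above the table, front face at x = -25 mm.
- mark (a point): Tip of the height pointer: dark steel blade 4 mm thick, pointing from a clamp on the right upright (-y side) towards the end of the lip, at x = -18, y = -148 mm. Its height differs each time, 200 to 255 mm above the table. The guard is right when guard_lip is at this height.
- shuttle (a joint): How far the shuttle has been drawn out towards the operator (station -x): 0 = in (start), 0.150 m = out against its stop. It slides on rails with about 3 N friction and stays where it is left. The two rails lie on the table under it, 12 mm high, 78 mm wide over all, and reach out to x = -278 mm.
- knob (a point): Centre of the shuttle's upright black knob (28 mm diameter, 44 to 78 mm above the table); x = -120, y = -60 mm when in. It stands near the front end of the shuttle's plate (90 mm wide, top 27 mm above the table, from x = -145 to +120 mm). A shield 100 mm wide stands on the plate at x = -3 mm, up to 69 mm above the table. All of these move with the shuttle.
- nest (a point): Centre of the nest on the shuttle's plate (low pads 7 mm high round the housing's flange), 27 mm above the table, 186 mm behind the knob.
- housing: The finished part standing loose in the nest: turned aluminium housing, round flange 82 mm diameter at the bottom, body 60 to 68 mm, 115 mm tall, about 0.55 kg. Origin at the centre of its underside, z is its axis.
- spare: A second housing of the same shape standing on the table beside the work; leave alone. Origin at the centre of its underside.
- carton: Cardboard carton 85 x 130 x 60 mm on the table beside the work; leave alone. Origin at the centre of its underside.
- screwdriver: Screwdriver 190 mm long lying on the table; leave alone.

How it is judged (in metres and radians):
On the way, in this order (a step that is already met when the one before it is completed fails the run):
1. the guard's lip is level with the pointer, within 6 mm, and still (z of guard_lip in the frame of mark between -0.006 and 0.006 m and velocity of joint guard between -0.01 and 0.01 m/s and value of joint shuttle below 0.015 m), for 0.3 s.
2. the shuttle is drawn out to its stop (value of joint shuttle above 0.145 m), for 0.2 s.
At the end, for the whole second after the job is handed in: The guard's lip is within 6 mm of the pointer's height, the shuttle is out within 5 mm of its stop, and the housing stands upright and still in its nest (within 6 mm of its centre, down on the plate) (z of guard_lip in the frame of mark between -0.006 and 0.006 m and value of joint shuttle above 0.145 m and horizontal distance between housing and nest below 0.006 m and z of housing in the frame of nest below 0.004 m and angle between housing's own z axis and vertical below 0.06 rad and linear speed of housing below 0.02 m/s); the robot touches nothing.
It fails at once if the pointer is shifted by more than 5 mm (distance of mark from where it was at the start of the episode above 0.005 m).
It fails at once if the shuttle is drawn out more than 15 mm while the guard is more than 12 mm below or above the pointer (value of joint shuttle above 0.015 m and (z of guard_lip in the frame of mark below -0.012 m or z of guard_lip in the frame of mark above 0.012 m)).
It fails at once if the housing tips over (more than 0.3 rad) (angle between housing's own z axis and vertical above 0.3 rad).
It fails at once if something on the table beside the work is moved by more than 25 mm (distance of any of spare, carton, screwdriver from where it was at the start of the episode above 0.025 m).
It also fails if it takes over 64 s, if anything falls off the work surface, if the arm or the gripper's body presses on something with over 40 N, if the wrist force passes 120 N, or if a joint passes its speed limit or range.

ROBOT

A 6-joint arm with a two-finger parallel gripper is mounted at the origin on the work surface. World frame = base frame: x ahead of the robot, y to its left, z up, the work surface at z = 0. Lengths are in mm, angles in rad, forces in N, time in s.
With the tool pointing down it reaches from about 350 to 725 mm from the base axis. Payload 6 kg.
Tool frame: the origin (TCP) lies on the front face of the gripper's body, between the roots of the fingers; the fingertips stand 73 mm ahead of it and the grasp point (between the pads) lies 54 mm ahead of it; z points along the fingers, y is the direction in which the jaws open and shut (so a half turn about z gives the same grasp; the last joint's range is limited). The gripper opens to 85 mm and grips with 20 to 120 N. Pads are 22 mm wide; open, the fingers measure 114 mm over their backs; the gripper's body (76 mm by 85 mm) begins 54 mm behind the grasp point. The pads swing forward as they close: fully open they stand 13 mm farther back than shut.
Start: joints at [-0.82, 0.04, 0.085, 0, -1.615, -0.334], TCP at [242.913, -548.612, 303.861] pointing down, gripper open.
Joint ranges: [-2.56, 2.56], [-1.29, 2.01], [-1.08, 1.49], [-3.29, 1.98], [-2.81, -0.18], [-2.99, 2.99]. Speed limits (rad/s): [2.57, 2.57, 3.01, 3.14, 3.14, 3.14].

INTERFACE

Orientations are given as a 3x3 rotation matrix whose columns are the frame's x, y, z axes.
In Python, from plant import get_obs, snapshot, job_done gives the robot as it stands. The module is installed in compiled form; this text tells all that it offers.
- The arm moves only by the tool play_rows, never from a script. Its argument "series" is a list of rows, each an object of numbers: "dx", "dy", "dz": the shift along the tool's x, y, z in mm; "spin": the turn about the tool's z in rad. In form: [{"dx": .., "dy": .., "dz": .., "spin": ..}, ...]. A call has 1 to 5 rows; each row is the pose to reach, as a shift and turn from the pose commanded when the call began, along the tool's axes at that moment; what a row does not reach only later rows make up. A row lasts 1/10 s, in which the tool goes at most 50 mm and 8.59 degrees, less where a joint would pass 70% of its speed; a pose out of reach is approached as far as the arm can. A call with a gripper value outside its range is refused whole. "jaw" is the finger opening in mm, from 0 to 85.4, set as the call begins (left out, the last holds). The fingers move at their own pace and stop on an object; "grip_force" is the grip in N (left out, the last holds). Time passes only in rows, so rows that repeat a pose let the fingers close. It gives the time, the measured TCP pose, the force and the opening at its end, in the units of the state.
- get_obs(): the state, without advancing time (a new reading comes with each control period).
- snapshot(name): name is "scene" or "top" or "wrist"; returns a dict with "pixels" (480x640x3 uint8, blue, green, red), "fx", "fy", "cx", "cy" (pixels), "R" (3x3) and "t" (3): a world point X has camera coordinates R X + t; the wrist camera has in their place "mount" (4x4, takes a point from camera to tool coordinates, whose origin is the TCP and whose axes are the flange's). Camera axes: x right, y down, z forward; pixel columns grow to the right and rows downward; lengths in mm; the calibration is good to about 2 mm. A picture is of the moment at which its call begins: read the wrist's pose just before it. There is no depth.
- job_done(): hands the job in, once; it reports no verdict.
The state is a dict: "time_s": time; "q": joint angles; "joint_velocities": joint speeds; "effort": joint torques, N m; "tcp_pos": TCP position; "tool_rot": TCP orientation; "ft_force": force on the tool from outside, world axes, zero at the start; "ft_torque": the same for the moment, N m; "width": opening from 0.0 (shut) to 1.0 (fully open).
Only numpy, scipy, OpenCV 4.12 (cv2) and the standard library are available. Lean on these libraries where they do the work, as an engineer would, in place of code of your own. Each camera call takes 0.05 s, during which the arm holds its last target. There are 200 camera calls.

## Working session

There is one attempt and no reset: what is moved stays moved. The work goes in short steps, Python scripts to look and compute and a tool call to move; the robot and the scene stay as the last step left them, time stands still between calls to the robot, and variables do not carry over. Pictures are saved under pics/ and viewed, about 8 in all and at most 12, crops included, and the job is handed in when it is done.

Besides the shell and the picture viewer there is one more tool, called after "Call:" in YAML: its name, and indented under it one key for each argument. play_rows: Moves the arm, as the interface text tells. Its arguments: {"type":"object","properties":{"series":{"type":"array","items":{"type":"object","properties":{"dx":{"type":"number"},"dy":{"type":"number"},"dz":{"type":"number"},"spin":{"type":"number"}}}},"jaw":{"type":"number"},"grip_force":{"type":"number"}},"required":["series"]}

```bash
mkdir -p pics; cat > h.py <<'E'
import numpy as np, cv2
from plant import get_obs, snapshot, job_done
def shot(n,f=None):
    s=snapshot(n)
    if f: cv2.imwrite('pics/'+f,s['pixels'])
    return s
def ray(s,u,v):
    d=np.array([(u-s['cx'])/s['fx'],(v-s['cy'])/s['fy'],1.]); R=np.array(s['R']);t=np.array(s['t'])
    return -R.T@t, R.T@d
def onz(s,u,v,z):
    o,d=ray(s,u,v); return o+d*(z-o[2])/d[2]
def proj(s,X):
    c=np.array(s['R'])@np.array(X,float)+np.array(s['t']); return np.array([s['fx']*c[0]/c[2]+s['cx'],s['fy']*c[1]/c[2]+s['cy']])
E
python3 - <<'E'
from h import *
import pickle
for n in ('scene','top'):
    s=shot(n,n+'0.png'); pickle.dump(s,open(n+'.pkl','wb'))
    print(n,-np.array(s['R']).T@np.array(s['t']),np.round(s['R'],3).tolist(),s['fx'])
o=get_obs();print(o['time_s'],o['tcp_pos'],np.round(o['tool_rot'],3).tolist())
E
```

```text
scene [1015.34408661  145.27558033 1735.53017106] [[-0.306, 0.952, 0.007], [0.904, 0.293, -0.312], [-0.299, -0.089, -0.95]] 579.509719284834
top [ 447.01663059  -17.41679236 1649.52648058] [[-0.004, -1.0, -0.008], [-0.998, 0.005, -0.06], [0.06, 0.008, -0.998]] 506.90212474068
0.1 [ 242.8916238  -548.43283378  302.94443872] [[-0.914, -0.405, -0.001], [-0.405, 0.914, 0.001], [0.0, 0.002, -1.0]]
```

View pics/scene0.png

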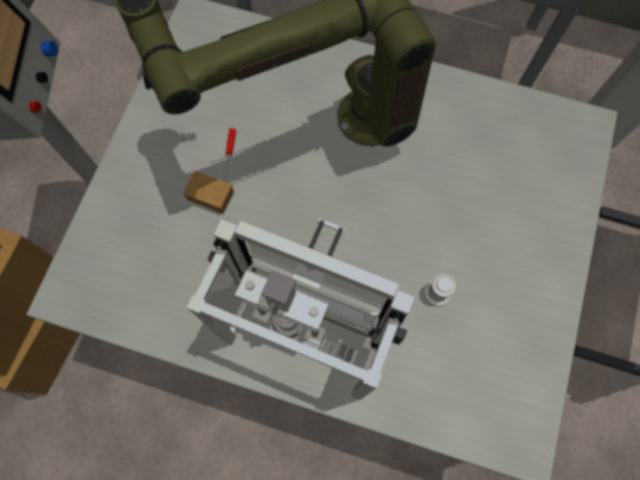

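View pics/top0.png

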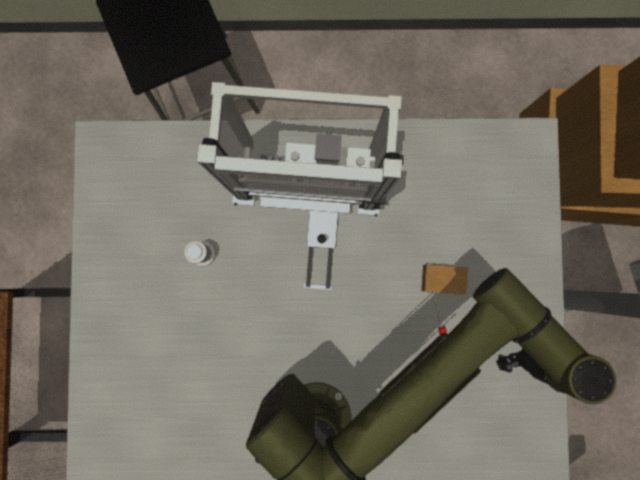

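The scene view shows the station from behind. The top view shows the uprights' tops near (209,150) and (392,163), the lip near (305,203), the knob at (321,239) and the rail end at (317,288). The carton, screwdriver and spare are all clear of the station.

```bash
python3 - <<'E'
from h import *
import pickle
s=pickle.load(open('top.pkl','rb'))
c=s['pixels'][130:300,180:410]; cv2.imwrite('pics/topc.png',cv2.resize(c,None,fx=3.4,fy=3.4,interpolation=cv2.INTER_CUBIC))
g=s['pixels'].max(2); m=((g<60)).astype(np.uint8); m[:228]=0;m[252:]=0;m[:,:305]=0;m[:,338:]=0
n,l,st,ce=cv2.connectedComponentsWithStats(m); i=1+st[1:,4].argmax();print(st[i],ce[i],onz(s,*ce[i],78))
for u,v,z in((209,150,550),(392,163,550),(305,288,12),(331,288,12),(442,330,0),(445,279,60),(200,252,115)): print(u,v,onz(s,u,v,z).round(0))
E
```

```text
[318 235   7   7  39] [321.41025641 238.        ] [567.34495966 -20.88428341  78.        ]
209 150 [727. 227. 550.]
392 163 [ 695. -175.  550.]
305 288 [411.  33.  12.]
331 288 [411. -51.  12.]
442 330 [ 274. -408.    0.]
445 279 [ 438. -406.   60.]
200 252 [524. 348. 115.]
```

View pics/topc.png

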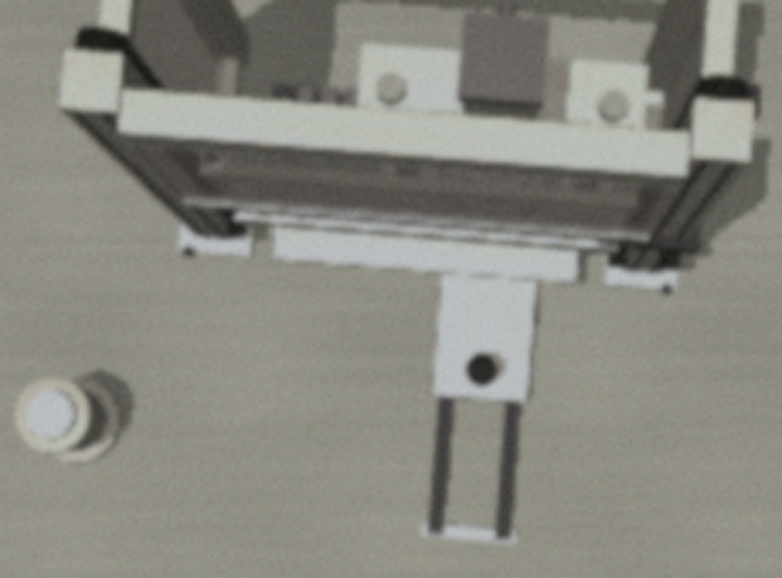

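The crop shows the upright tops at (93,80) and (722,127), the lip's front edge running (275,257)–(577,280), the rail end at (420,533)–(516,541), and the knob at (482,369). The pointer can't be seen from above because the frame hides it.

```bash
cat >> h.py <<'E'
P0=np.zeros(2);YAW=0
E
python3 - <<'E'
from h import *
import pickle
from scipy.optimize import least_squares
s=pickle.load(open('top.pkl','rb'))
f=lambda u,v,z:onz(s,180+u/3.4,130+v/3.4,z)[:2]
obs=[(f(93,80,550),(None,205)),(f(722,127,550),(None,-205)),(f(275,257,81),(-35,140)),(f(577,280,81),(-35,-140)),(f(420,533,12),(-278,None)),(f(516,541,12),(-278,None)),(f(482,369,78),(-120,-60))]
def st(p,X): 
    c,sn=np.cos(p[2]),np.sin(p[2]); d=X-p[:2]; return np.array([c*d[0]+sn*d[1],-sn*d[0]+c*d[1]])
def res(p): return np.concatenate([[a-b for a,b in zip(st(p,X),t) if b is not None] for X,t in obs])
r=least_squares(res,[690,20,-.08]); print(r.x,res(r.x).round(1))
c,sn=np.cos(r.x[2]),np.sin(r.x[2]); W=lambda x,y:r.x[:2]+[c*x-sn*y,sn*x+c*y]
for n,x,y in(('lip',-35,0),('knob',-120,-60),('knobout',-270,-60),('mark',-18,-148)): w=W(x,y);print(n,w.round(1),np.hypot(*w))
o=get_obs();print(o['tcp_pos'],o['tool_rot'][:, :] if hasattr(o['tool_rot'],'shape') else o['tool_rot'])
E
```

```text
[ 6.92470996e+02  2.72013680e+01 -8.30042584e-02] [-0.4  1.9  0.3 -2.2  0.7  0.2  0.8  0.4 -2.3  0.5]
lip [657.6  30.1] 658.2801665329612
knob [567.9 -22.6] 568.3608191834836
knobout [418.4 -10.2] 418.5504998389554
mark [ 662.3 -118.8] 672.8329654519534
[ 242.8916238  -548.43283378  302.94443872] [[-9.14391888e-01 -4.04829359e-01 -8.16111106e-04]
 [-4.04830147e-01  9.14390782e-01  1.43163124e-03]
 [ 1.66678115e-04  1.63945837e-03 -9.99998642e-01]]
```

```bash
cat > go.py <<'E'
import sys; from h import *
# usage: go.py x y z yaw_deg(of tool y)  -> shift in tool axes, spin
a=list(map(float,sys.argv[1:])); o=get_obs(); R=np.array(o['tool_rot'])
d=R.T@(np.array(a[:3])-o['tcp_pos']); cur=np.arctan2(R[1,1],R[0,1]); s=-((np.radians(a[3])-cur+np.pi)%(2*np.pi)-np.pi)
print('t',o['time_s'],'tcp',np.round(o['tcp_pos'],1),'f',np.round(o['ft_force'],1),'shift',d.round(1),'spin',round(s,3),'q',np.round(o['q'],2))
E
python3 go.py 520 -80 330 175.24; python3 -c "
from h import *
s=shot('wrist');print(np.round(s['mount'],3),s['fx'],s['cx'],s['cy'])"
```

```text
t 0.1 tcp [ 242.9 -548.4  302.9] f [-0.1  0.2  0.1] shift [-443.   316.2  -26.6] spin -1.071 q [-0.82  0.04  0.08 -0.   -1.62 -0.33]
[[  0.     -0.965  -0.263  67.143]
 [  1.     -0.      0.      0.415]
 [ -0.     -0.263   0.965 -70.289]
 [  0.      0.      0.      1.   ]] 422.599162475198 315.7400132049703 236.57921360543205
```

```bash
cat >> h.py <<'E'
P0=np.array([692.5,27.2]); YAW=-.083
def W(x,y): c,s=np.cos(YAW),np.sin(YAW); return P0+[c*x-s*y,s*x+c*y]
def S(X): c,s=np.cos(YAW),np.sin(YAW); d=np.asarray(X)[:2]-P0; return np.array([c*d[0]+s*d[1],-s*d[0]+c*d[1]])
def wshot(f=None):
    o=get_obs(); s=shot('wrist',f); M=np.array(s['mount']); T=np.eye(4);T[:3,:3]=o['tool_rot'];T[:3,3]=o['tcp_pos']
    C=np.linalg.inv(T@M); s['R']=C[:3,:3]; s['t']=C[:3,3]; return s
E
cat > gs.py <<'E'
import sys,subprocess; from h import W
x,y,z,yaw=map(float,sys.argv[1:]) # station coords, yaw of tool y in station deg
w=W(x,y); subprocess.run(['python3','go.py',str(w[0]),str(w[1]),str(z),str(yaw-4.756)])
E
python3 gs.py -111 -80 360 90
```

```text
t 0.15 tcp [ 242.9 -548.5  303.1] f [-0.  -0.3 -0.5] shift [-508.4  327.4  -56.5] spin 0.5 q [-0.82  0.04  0.08 -0.   -1.62 -0.33]
```

Call:
play_rows:
  series:
    - {"dx": -34, "dy": 22, "dz": -4}
    - {"dx": -68, "dy": 44, "dz": -8}
    - {"dx": -102, "dy": 66, "dz": -12}
    - {"dx": -136, "dy": 88, "dz": -16}
    - {"dx": -170, "dy": 109, "dz": -19}

```text
invalid input
```

Call:
play_rows:
  series:
    - {"dx": -34, "dy": 22, "dz": -4}
    - {"dx": -68, "dy": 44, "dz": -8}
    - {"dx": -102, "dy": 66, "dz": -12}
    - {"dx": -136, "dy": 88, "dz": -16}
    - {"dx": -170, "dy": 109, "dz": -19}

```text
invalid input
```

Call:
play_rows:
  series:
    - {"dx": -34, "dy": 22, "dz": -4, "spin": 0.1}
    - {"dx": -68, "dy": 44, "dz": -8, "spin": 0.2}
    - {"dx": -102, "dy": 66, "dz": -12, "spin": 0.3}
    - {"dx": -136, "dy": 88, "dz": -16, "spin": 0.4}
    - {"dx": -168, "dy": 109, "dz": -19, "spin": 0.5}

```text
time_s: 0.65
tcp_pos: [353.0, -379.4, 322.9]
tool_rot: [[-0.996, 0.087, 0.0], [0.087, 0.996, 0.0], [-0.0, 0.0, -1.0]]
ft_force: [0.4, -0.4, 0.2]
width: 1.0
```

Call:
play_rows:
  series:
    - {"dx": 0}
    - {"dx": 0}
    - {"dx": 0}

```text
invalid input
```

```bash
python3 gs.py -111 -80 360 90; python3 - <<'E'
from h import *; import pickle
s=wshot('w1.png');pickle.dump(s,open('w1.pkl','wb'))
for n,x,y in(('lip',-35,-140),('lip0',-35,0),('knob',-120,-60)): print(n,proj(s,[*W(x,y),78]))
for z in(200,230,255):print(z,proj(s,[*W(-18,-148),z]))
E
```

```text
t 0.65 tcp [ 353.  -379.4  322.9] f [ 0.4 -0.4  0.2] shift [-192.1  354.2  -37. ] spin -0.004 q [-0.43 -0.17 -0.09 -0.   -1.66 -1.23]
lip [632.61581956 495.94310166]
lip0 [783.33762047 495.27976865]
knob [742.61356545 417.56325088]
200 [749.30203979 674.44115908]
230 [799.48263483 738.36020103]
255 [851.10843273 804.12011358]
```

View pics/w1.png

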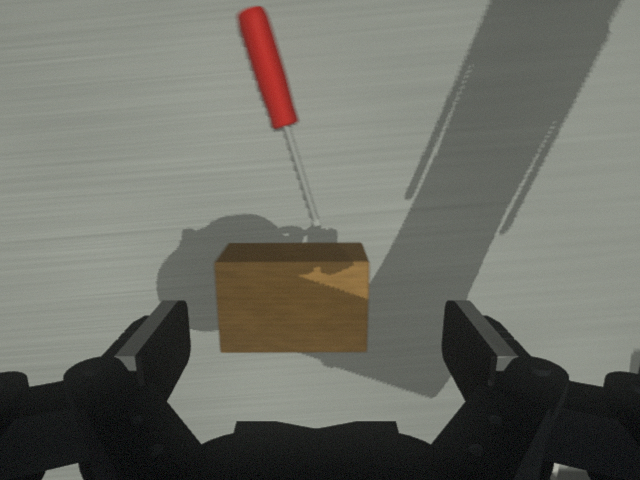

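The carton and the open fingers fill this view because a row needs all four fields: only one of the moves ran. The fingers block the lower centre of the image, so I'll look sideways with the jaws along station x.

Call:
play_rows:
  series:
    - {"dx": -36, "dy": 39, "dz": 0, "spin": 0}
    - {"dx": -72, "dy": 78, "dz": 0, "spin": 0}
    - {"dx": -108, "dy": 117, "dz": 0, "spin": 0}
    - {"dx": -144, "dy": 156, "dz": 0, "spin": 0}
    - {"dx": -170, "dy": 195, "dz": 0, "spin": 0}

```text
time_s: 1.2
tcp_pos: [533.4, -206.1, 322.4]
tool_rot: [[-0.997, 0.083, -0.001], [0.083, 0.997, 0.0], [0.001, 0.0, -1.0]]
ft_force: [0.6, -0.8, -0.2]
width: 1.002
```

Call:
play_rows:
  series:
    - {"dx": 0, "dy": 26, "dz": 0, "spin": -0.14}
    - {"dx": 0, "dy": 52, "dz": 0, "spin": -0.28}
    - {"dx": 0, "dy": 78, "dz": 0, "spin": -0.42}
    - {"dx": 0, "dy": 104, "dz": 0, "spin": -0.56}
    - {"dx": 0, "dy": 125, "dz": 0, "spin": -0.7}

```text
time_s: 1.7
tcp_pos: [542.5, -81.7, 322.5]
tool_rot: [[-0.812, -0.584, -0.001], [-0.584, 0.812, 0.0], [0.0, 0.001, -1.0]]
ft_force: [0.4, 0.1, -0.1]
width: 1.003
```

Call:
play_rows:
  series:
    - {"dx": 0, "dy": 0, "dz": 0, "spin": -0.14}
    - {"dx": 0, "dy": 0, "dz": 0, "spin": -0.28}
    - {"dx": 0, "dy": 0, "dz": 0, "spin": -0.42}
    - {"dx": 0, "dy": 0, "dz": 0, "spin": -0.56}
    - {"dx": 0, "dy": 0, "dz": 0, "spin": -0.7}

```text
time_s: 2.2
tcp_pos: [542.5, -83.0, 322.5]
tool_rot: [[-0.245, -0.969, -0.001], [-0.969, 0.245, 0.0], [0.0, 0.001, -1.0]]
ft_force: [0.9, -0.1, -0.1]
width: 0.999
```

```bash
python3 gs.py -120 -111 310 180
```

```text
t 2.2 tcp [542.5 -83.  322.5] f [ 0.9 -0.1 -0.1] shift [-14.5 -18.2  12.5] spin -0.165 q [ 0.21 -0.09 -0.01 -0.   -1.65 -0.46]
```

Call:
play_rows:
  series:
    - {"dx": -7, "dy": -9, "dz": 6, "spin": -0.083}
    - {"dx": -14.5, "dy": -18, "dz": 12.5, "spin": -0.165}
    - {"dx": -14.5, "dy": -18, "dz": 12.5, "spin": -0.165}

```text
time_s: 2.5
tcp_pos: [563.8, -73.1, 308.4]
tool_rot: [[-0.088, -0.996, -0.003], [-0.996, 0.088, 0.0], [0.0, 0.003, -1.0]]
ft_force: [-0.1, 0.1, -1.2]
width: 1.002
```

```bash
python3 gs.py -120 -111 310 180; python3 - <<'E'
from h import *; import pickle
s=wshot('w2.png');pickle.dump(s,open('w2.pkl','wb'))
for n,x,y in(('lip',-35,-140),('lip0',-35,0)): print(n,proj(s,[*W(x,y),81]))
print(proj(s,[*W(-120,-60),78]))
for z in(200,230,255):print(z,proj(s,[*W(-18,-148),z]))
E
```

```text
t 2.5 tcp [563.8 -73.1 308.4] f [-0.1  0.1 -1.2] shift [ 0.4  0.1 -1.6] spin -0.005 q [ 0.22 -0.04  0.01 -0.   -1.63 -0.31]
lip [192.45274495 176.65027265]
lip0 [206.86319361 354.41521413]
[314.12622046 281.21628434]
200 [ 72.87972758 193.07325837]
230 [ 26.47962786 206.7567081 ]
255 [-28.37096269 222.93221856]
```

View pics/w2.png

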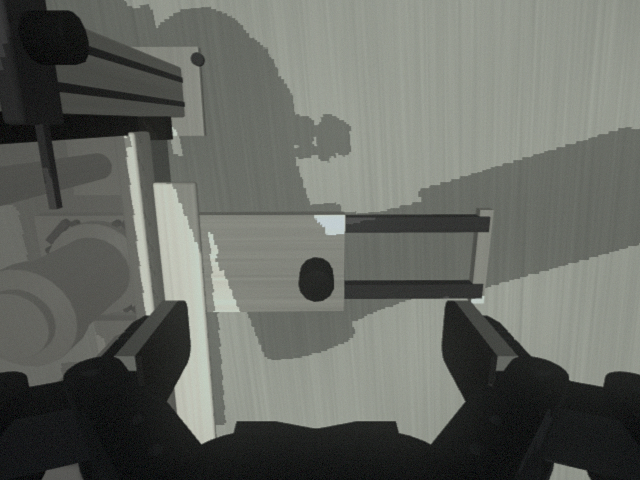

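The view shows the pointer blade with its tip at (57,207), the lip's front corner at (197,183) where I predicted (192,177), the knob at (316,279) and the rails. Correcting by the lip offset puts the pointer at roughly z ≈ 213. The tool can't tilt, so I'll press the leading finger's back against the lip edge and lift by friction.

Call:
play_rows:
  series:
    - {"dx": -40, "dy": 0, "dz": 0, "spin": 0}
    - {"dx": -80, "dy": 0, "dz": 0, "spin": 0}
    - {"dx": -121, "dy": 0, "dz": 0, "spin": 0}
    - {"dx": -121, "dy": 0, "dz": 40, "spin": 0}
    - {"dx": -121, "dy": 0, "dz": 80, "spin": 0}
  grip_force: 120

```text
time_s: 3.05
tcp_pos: [574.5, 48.2, 231.1]
tool_rot: [[-0.089, -0.996, 0.003], [-0.996, 0.089, 0.001], [-0.002, -0.003, -1.0]]
ft_force: [0.9, 0.2, -1.0]
width: 0.999
```

Call:
play_rows:
  series:
    - {"dx": 0, "dy": 0, "dz": 40, "spin": 0}
    - {"dx": 0, "dy": 0, "dz": 75, "spin": 0}
    - {"dx": 0, "dy": 0, "dz": 103, "spin": 0}
    - {"dx": 0, "dy": 0, "dz": 103, "spin": 0}

```text
time_s: 3.45
tcp_pos: [572.0, 46.2, 123.1]
tool_rot: [[-0.091, -0.996, -0.008], [-0.996, 0.091, -0.002], [0.002, 0.007, -1.0]]
ft_force: [0.0, 0.1, 0.1]
width: 0.998
```

```bash
python3 gs.py -92 10 125 180
```

```text
t 3.45 tcp [572.   46.2 123.1] f [0.  0.1 0.1] shift [ -1.3 -29.7  -2.1] spin -0.008 q [ 0.43  0.03 -0.26 -0.   -1.29 -0.52]
```

Call:
play_rows:
  series:
    - {"dx": 0, "dy": -8, "dz": 0, "spin": 0}
    - {"dx": 0, "dy": -16, "dz": 0, "spin": 0}
    - {"dx": 0, "dy": -22, "dz": 0, "spin": 0}
    - {"dx": 0, "dy": -24, "dz": 0, "spin": 0}
    - {"dx": 0, "dy": -24, "dz": 0, "spin": 0}

```text
time_s: 3.95
tcp_pos: [598.8, 44.8, 127.8]
tool_rot: [[-0.089, -0.996, 0.0], [-0.996, 0.089, 0.0], [-0.0, -0.0, -1.0]]
ft_force: [-0.0, 0.6, -0.3]
width: 0.998
```

Call:
play_rows:
  series:
    - {"dx": 0, "dy": -1, "dz": 0, "spin": 0}
    - {"dx": 0, "dy": -2, "dz": 0, "spin": 0}
    - {"dx": 0, "dy": -2, "dz": 0, "spin": 0}

```text
time_s: 4.25
tcp_pos: [600.2, 44.7, 127.4]
tool_rot: [[-0.089, -0.996, -0.0], [-0.996, 0.089, 0.0], [-0.0, 0.0, -1.0]]
ft_force: [-0.3, 0.6, 0.0]
width: 1.001
```

Call:
play_rows:
  series:
    - {"dx": 0, "dy": -1, "dz": 0, "spin": 0}
    - {"dx": 0, "dy": -2, "dz": 0, "spin": 0}
    - {"dx": 0, "dy": -2, "dz": 0, "spin": 0}

```text
time_s: 4.55
tcp_pos: [602.0, 44.5, 127.4]
tool_rot: [[-0.089, -0.996, -0.001], [-0.996, 0.089, 0.0], [0.0, 0.001, -1.0]]
ft_force: [-3.7, 0.7, 1.3]
width: 1.001
```

Call:
play_rows:
  series:
    - {"dx": 0, "dy": -1, "dz": 0, "spin": 0}
    - {"dx": 0, "dy": -2, "dz": 0, "spin": 0}
    - {"dx": 0, "dy": -2, "dz": 0, "spin": 0}

```text
time_s: 4.85
tcp_pos: [602.5, 44.4, 127.4]
tool_rot: [[-0.089, -0.996, -0.005], [-0.996, 0.089, -0.0], [0.001, 0.005, -1.0]]
ft_force: [-13.7, 2.8, 6.8]
width: 1.003
```

Contact at TCP x ≈ 602 pushes the tool up, so the contact is on the tapered, downward-facing tip. The open links splay outward above the finger knuckle. Going lower should put that upward-facing slope under the lip as a real hook.

Call:
play_rows:
  series:
    - {"dx": 0, "dy": 8, "dz": 0, "spin": 0}
    - {"dx": 0, "dy": 16, "dz": 0, "spin": 0}
    - {"dx": 0, "dy": 16, "dz": 15, "spin": 0}
    - {"dx": 0, "dy": 16, "dz": 34, "spin": 0}
    - {"dx": 0, "dy": 16, "dz": 34, "spin": 0}

```text
time_s: 5.35
tcp_pos: [589.1, 45.9, 95.1]
tool_rot: [[-0.087, -0.996, 0.003], [-0.996, 0.087, -0.0], [0.0, -0.003, -1.0]]
ft_force: [-5.9, 0.3, 10.1]
width: 0.999
```

Call:
play_rows:
  series:
    - {"dx": 0, "dy": -3, "dz": 0, "spin": 0}
    - {"dx": 0, "dy": -6, "dz": 0, "spin": 0}
    - {"dx": 0, "dy": -9, "dz": 0, "spin": 0}
    - {"dx": 0, "dy": -11, "dz": 0, "spin": 0}
    - {"dx": 0, "dy": -11, "dz": 0, "spin": 0}

```text
time_s: 5.85
tcp_pos: [591.4, 45.2, 96.3]
tool_rot: [[-0.087, -0.996, -0.019], [-0.996, 0.087, -0.002], [0.004, 0.019, -1.0]]
ft_force: [-74.1, 10.9, 50.6]
width: 0.999
```

Call:
play_rows:
  series:
    - {"dx": 0, "dy": -1, "dz": 0, "spin": 0}
    - {"dx": 0, "dy": -2, "dz": 0, "spin": 0}
    - {"dx": 0, "dy": -3, "dz": 0, "spin": 0}
    - {"dx": 0, "dy": -3, "dz": 0, "spin": 0}

```text
time_s: 6.25
tcp_pos: [591.8, 45.1, 96.7]
tool_rot: [[-0.086, -0.996, -0.025], [-0.996, 0.086, -0.003], [0.005, 0.025, -1.0]]
ft_force: [-93.4, 12.3, 60.4]
width: 0.997
```

The force is too high (93 N), so I'm backing off now. The fingers widen all the way up to the body, so there's no hook there.

Call:
play_rows:
  series:
    - {"dx": 0, "dy": 10, "dz": 0, "spin": 0}
    - {"dx": 0, "dy": 30, "dz": 0, "spin": 0}
    - {"dx": 0, "dy": 30, "dz": 0, "spin": 0}

```text
time_s: 6.55
tcp_pos: [570.8, 47.4, 92.7]
tool_rot: [[-0.088, -0.996, -0.0], [-0.996, 0.088, 0.001], [-0.001, 0.0, -1.0]]
ft_force: [0.1, -0.3, 0.1]
width: 1.003
```

```bash
python3 - <<'E'
from h import *; import pickle
s=pickle.load(open('w1.pkl','rb'))
c=s['pixels'][280:480,400:640]; c=cv2.convertScaleAbs(c,alpha=3,beta=0)
cv2.imwrite('pics/fing.png',cv2.resize(c,None,fx=3,fy=3,interpolation=cv2.INTER_CUBIC))
E
```

```text
(no output)
```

View pics/fing.png

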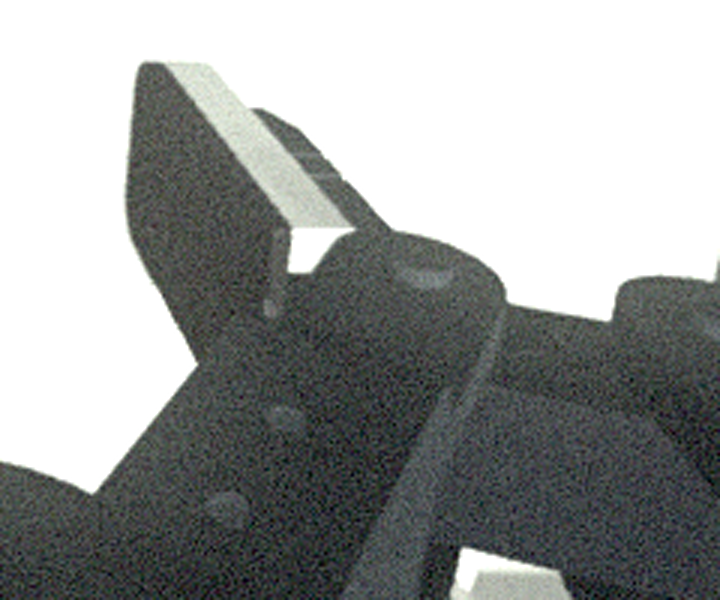

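The crop shows a 2F-85-type finger with a pad plate, a follower knuckle and an outer link. On such a gripper the knuckle is widest about level with the TCP and the outer link leans slightly inward above it. With the TCP at z ≈ 66, the lip should meet that upward-facing part, and the bulge below it acts as the hook.

Call:
play_rows:
  series:
    - {"dx": -10, "dy": 0, "dz": 0, "spin": 0}
    - {"dx": -20, "dy": 0, "dz": 0, "spin": 0}
    - {"dx": -20, "dy": 0, "dz": 10, "spin": 0}
    - {"dx": -20, "dy": 0, "dz": 18, "spin": 0}
    - {"dx": -20, "dy": 0, "dz": 18, "spin": 0}

```text
time_s: 7.05
tcp_pos: [573.2, 66.7, 72.7]
tool_rot: [[-0.089, -0.996, -0.004], [-0.996, 0.089, -0.001], [0.001, 0.004, -1.0]]
ft_force: [0.1, -0.1, -0.4]
width: 1.004
```

Call:
play_rows:
  series:
    - {"dx": 0, "dy": 0, "dz": 3, "spin": 0}
    - {"dx": 0, "dy": 0, "dz": 6, "spin": 0}
    - {"dx": 0, "dy": 0, "dz": 8, "spin": 0}
    - {"dx": 0, "dy": 0, "dz": 8, "spin": 0}
    - {"dx": 0, "dy": 0, "dz": 8, "spin": 0}

```text
time_s: 7.55
tcp_pos: [574.2, 67.1, 67.6]
tool_rot: [[-0.089, -0.996, 0.0], [-0.996, 0.089, 0.0], [-0.0, -0.0, -1.0]]
ft_force: [0.2, -0.2, 0.3]
width: 0.998
```

Call:
play_rows:
  series:
    - {"dx": 0, "dy": -3, "dz": 3, "spin": 0}
    - {"dx": 0, "dy": -6, "dz": 4, "spin": 0}
    - {"dx": 0, "dy": -9, "dz": 4, "spin": 0}
    - {"dx": 0, "dy": -9, "dz": 4, "spin": 0}
    - {"dx": 0, "dy": -9, "dz": 4, "spin": 0}

```text
time_s: 8.05
tcp_pos: [583.2, 66.3, 63.3]
tool_rot: [[-0.089, -0.996, -0.0], [-0.996, 0.089, 0.0], [-0.0, 0.0, -1.0]]
ft_force: [-0.1, -0.2, 0.3]
width: 1.002
```

Call:
play_rows:
  series:
    - {"dx": 0, "dy": -2, "dz": 0, "spin": 0}
    - {"dx": 0, "dy": -3, "dz": 0, "spin": 0}
    - {"dx": 0, "dy": -3, "dz": 0, "spin": 0}

```text
time_s: 8.35
tcp_pos: [586.2, 66.0, 63.4]
tool_rot: [[-0.089, -0.996, 0.0], [-0.996, 0.089, 0.0], [-0.0, -0.0, -1.0]]
ft_force: [-0.1, -0.6, 0.7]
width: 1.002
```

Call:
play_rows:
  series:
    - {"dx": 0, "dy": -2, "dz": 0, "spin": 0}
    - {"dx": 0, "dy": -2, "dz": 0, "spin": 0}
    - {"dx": 0, "dy": -2, "dz": 0, "spin": 0}

```text
time_s: 8.65
tcp_pos: [588.0, 65.8, 63.2]
tool_rot: [[-0.089, -0.996, -0.0], [-0.996, 0.089, 0.0], [-0.0, 0.0, -1.0]]
ft_force: [-1.1, 0.7, -0.3]
width: 1.0
```

Call:
play_rows:
  series:
    - {"dx": 0, "dy": -2, "dz": 0, "spin": 0}
    - {"dx": 0, "dy": -2, "dz": 0, "spin": 0}
    - {"dx": 0, "dy": -2, "dz": 0, "spin": 0}

```text
time_s: 8.95
tcp_pos: [588.4, 65.5, 62.0]
tool_rot: [[-0.089, -0.996, -0.005], [-0.996, 0.089, -0.0], [0.001, 0.005, -1.0]]
ft_force: [-6.8, 0.4, -0.5]
width: 1.0
```

Call:
play_rows:
  series:
    - {"dx": 0, "dy": -2, "dz": 0, "spin": 0}
    - {"dx": 0, "dy": -2, "dz": 0, "spin": 0}
    - {"dx": 0, "dy": -2, "dz": -3, "spin": 0}
    - {"dx": 0, "dy": -2, "dz": -6, "spin": 0}
    - {"dx": 0, "dy": -2, "dz": -8, "spin": 0}

```text
time_s: 9.45
tcp_pos: [588.5, 65.2, 68.3]
tool_rot: [[-0.09, -0.996, -0.01], [-0.996, 0.09, -0.001], [0.002, 0.01, -1.0]]
ft_force: [-11.9, 1.9, -2.7]
width: 0.996
```

Call:
play_rows:
  series:
    - {"dx": 0, "dy": 0, "dz": -3, "spin": 0}
    - {"dx": 0, "dy": 0, "dz": -6, "spin": 0}
    - {"dx": 0, "dy": 0, "dz": -9, "spin": 0}
    - {"dx": 0, "dy": 0, "dz": -12, "spin": 0}
    - {"dx": 0, "dy": 0, "dz": -15, "spin": 0}

```text
time_s: 9.95
tcp_pos: [588.5, 65.2, 83.2]
tool_rot: [[-0.09, -0.996, -0.01], [-0.996, 0.09, -0.001], [0.002, 0.01, -1.0]]
ft_force: [-11.8, 1.5, -2.6]
width: 0.999
```

```bash
python3 - <<'E'
from h import *
s=wshot('w3.png'); o=get_obs(); print(o['time_s'],o['tcp_pos'],o['ft_force'])
for z in(81,90,100): print(z,proj(s,[*W(-35,-140),z]),proj(s,[*W(-35,0),z]))
E
```

```text
10.0 [588.54168187  65.18840838  83.7412656 ] [-14.45741858   1.17149079  -1.12215709]
81 [-416.63436037 -930.40726137] [-74.1407651  328.82782309]
90 [ -602.80607668 -1199.50370277] [-121.71542427  354.25965451]
100 [ -965.53444449 -1723.79877243] [-190.51481102  391.03751978]
```

View pics/w3.png

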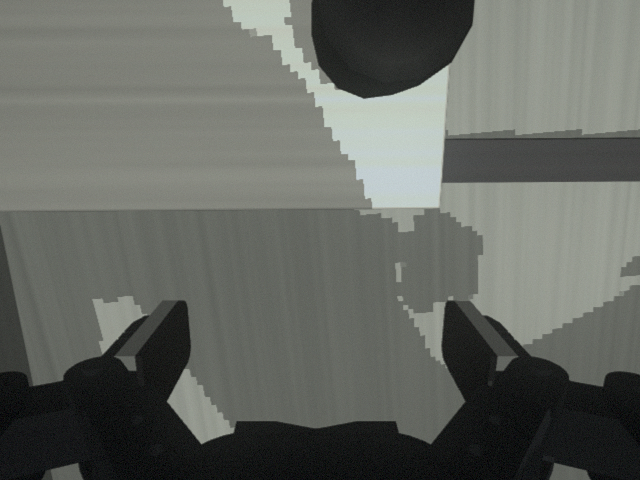

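The lip is hidden by the finger here. x and the force have stayed steady (about 2.6 N down), which fits the guard riding up with the tool. Going on upward.

Call:
play_rows:
  series:
    - {"dx": 0, "dy": 0, "dz": -4, "spin": 0}
    - {"dx": 0, "dy": 0, "dz": -8, "spin": 0}
    - {"dx": 0, "dy": 0, "dz": -12, "spin": 0}
    - {"dx": 0, "dy": 0, "dz": -16, "spin": 0}
    - {"dx": 0, "dy": 0, "dz": -20, "spin": 0}

```text
time_s: 10.5
tcp_pos: [588.5, 65.2, 103.1]
tool_rot: [[-0.09, -0.996, -0.011], [-0.996, 0.09, -0.001], [0.002, 0.011, -1.0]]
ft_force: [-14.1, 1.0, -2.8]
width: 0.998
```

Call:
play_rows:
  series:
    - {"dx": 0, "dy": 0, "dz": -4, "spin": 0}
    - {"dx": 0, "dy": 0, "dz": -8, "spin": 0}
    - {"dx": 0, "dy": 0, "dz": -12, "spin": 0}
    - {"dx": 0, "dy": 0, "dz": -16, "spin": 0}
    - {"dx": 0, "dy": 0, "dz": -20, "spin": 0}

```text
time_s: 11.0
tcp_pos: [588.5, 65.2, 123.1]
tool_rot: [[-0.089, -0.996, -0.011], [-0.996, 0.09, -0.001], [0.002, 0.011, -1.0]]
ft_force: [-14.3, 0.1, -3.1]
width: 0.998
```

```bash
python3 - <<'E'
from h import *
import pickle
a=pickle.load(open('top.pkl','rb')); s=shot('top','top2.png')
for z in(81,138): print(z,proj(s,[*W(-35,140),z]),proj(s,[*W(-35,-140),z]),proj(s,[*W(-35,-100),z]))
# brightness profile down a column near lip's right part and left part, before & after
for u in(272,282,340,346):
    print(u,a['pixels'][192:216,u].mean(1).astype(int).tolist()); print('  ',s['pixels'][192:216,u].mean(1).astype(int).tolist())
E
```

```text
81 [260.15746936 205.63326038] [349.75267453 212.57325928] [336.92789815 211.57985864]
138 [257.90520595 202.97655342] [350.84859518 210.16992249] [337.54356699 209.14017762]
272 [135, 123, 147, 164, 142, 147, 175, 185, 186, 185, 189, 189, 186, 184, 165, 138, 136, 137, 138, 136, 138, 142, 138, 137]
   [127, 104, 138, 172, 183, 183, 187, 183, 172, 142, 108, 78, 63, 54, 50, 45, 43, 49, 66, 73, 55, 40, 40, 38]
282 [128, 134, 129, 155, 155, 132, 144, 179, 187, 185, 190, 190, 188, 185, 181, 165, 138, 138, 141, 141, 140, 138, 140, 140]
   [125, 127, 106, 131, 137, 97, 58, 48, 39, 42, 36, 41, 39, 41, 43, 44, 45, 44, 49, 43, 46, 45, 45, 47]
340 [81, 81, 83, 94, 109, 117, 119, 143, 173, 156, 137, 163, 182, 184, 188, 189, 187, 188, 187, 180, 161, 147, 142, 141]
   [81, 79, 84, 89, 109, 114, 108, 132, 172, 186, 186, 187, 188, 186, 188, 185, 181, 164, 135, 137, 140, 139, 141, 142]
346 [81, 82, 77, 87, 108, 124, 125, 113, 142, 154, 129, 141, 177, 189, 188, 187, 188, 187, 186, 182, 161, 140, 137, 138]
   [80, 77, 79, 89, 99, 124, 123, 107, 143, 177, 185, 189, 188, 189, 186, 188, 182, 168, 144, 139, 139, 140, 141, 141]
```

The lip edge in the top view moved about 2.5 px, as predicted for a rise of about 57 mm, so the guard is rising with the tool. I'll lift to just below the pointer.

Call:
play_rows:
  series:
    - {"dx": 0, "dy": 0, "dz": -4, "spin": 0}
    - {"dx": 0, "dy": 0, "dz": -8, "spin": 0}
    - {"dx": 0, "dy": 0, "dz": -12, "spin": 0}
    - {"dx": 0, "dy": 0, "dz": -16, "spin": 0}
    - {"dx": 0, "dy": 0, "dz": -20, "spin": 0}

```text
time_s: 11.55
tcp_pos: [588.5, 65.2, 143.1]
tool_rot: [[-0.089, -0.996, -0.011], [-0.996, 0.089, -0.001], [0.002, 0.011, -1.0]]
ft_force: [-14.9, 1.0, -2.5]
width: 0.996
```

Call:
play_rows:
  series:
    - {"dx": 0, "dy": 0, "dz": -4, "spin": 0}
    - {"dx": 0, "dy": 0, "dz": -8, "spin": 0}
    - {"dx": 0, "dy": 0, "dz": -12, "spin": 0}
    - {"dx": 0, "dy": 0, "dz": -16, "spin": 0}
    - {"dx": 0, "dy": 0, "dz": -20, "spin": 0}

```text
time_s: 12.05
tcp_pos: [588.4, 65.2, 163.1]
tool_rot: [[-0.089, -0.996, -0.012], [-0.996, 0.089, -0.001], [0.002, 0.011, -1.0]]
ft_force: [-15.0, 0.1, -2.8]
width: 0.996
```

Call:
play_rows:
  series:
    - {"dx": 0, "dy": 0, "dz": -4, "spin": 0}
    - {"dx": 0, "dy": 0, "dz": -8, "spin": 0}
    - {"dx": 0, "dy": 0, "dz": -12, "spin": 0}
    - {"dx": 0, "dy": 0, "dz": -15, "spin": 0}
    - {"dx": 0, "dy": 0, "dz": -17, "spin": 0}

```text
time_s: 12.55
tcp_pos: [588.4, 65.2, 180.2]
tool_rot: [[-0.089, -0.996, -0.012], [-0.996, 0.089, -0.001], [0.002, 0.012, -1.0]]
ft_force: [-16.7, 0.6, -3.4]
width: 0.997
```

Call:
play_rows:
  series:
    - {"dx": 0, "dy": 0, "dz": -2, "spin": 0}
    - {"dx": 0, "dy": 0, "dz": -3, "spin": 0}
    - {"dx": 0, "dy": 0, "dz": -3, "spin": 0}
    - {"dx": 0, "dy": 0, "dz": -3, "spin": 0}

```text
time_s: 12.95
tcp_pos: [588.5, 65.2, 183.3]
tool_rot: [[-0.089, -0.996, -0.012], [-0.996, 0.089, -0.001], [0.002, 0.011, -1.0]]
ft_force: [-17.4, 0.8, -1.4]
width: 1.003
```

Call:
play_rows:
  series:
    - {"dx": 0, "dy": 10, "dz": 0, "spin": 0}
    - {"dx": 0, "dy": 25, "dz": 0, "spin": 0}
    - {"dx": 0, "dy": 25, "dz": -35, "spin": 0}
    - {"dx": 0, "dy": 25, "dz": -75, "spin": 0}
    - {"dx": 0, "dy": 25, "dz": -115, "spin": 0}

```text
time_s: 13.45
tcp_pos: [566.9, 67.5, 303.4]
tool_rot: [[-0.089, -0.996, 0.001], [-0.996, 0.089, -0.0], [-0.0, -0.001, -1.0]]
ft_force: [0.9, 1.6, 1.1]
width: 1.001
```

Call:
play_rows:
  series:
    - {"dx": 40, "dy": -3, "dz": -10, "spin": 0}
    - {"dx": 80, "dy": -6, "dz": -12, "spin": 0}
    - {"dx": 120, "dy": -8, "dz": -12, "spin": 0}
    - {"dx": 141, "dy": -8, "dz": -12, "spin": 0}
    - {"dx": 141, "dy": -8, "dz": -12, "spin": 0}

```text
time_s: 13.95
tcp_pos: [562.4, -75.9, 314.2]
tool_rot: [[-0.092, -0.996, 0.002], [-0.996, 0.092, -0.0], [0.0, -0.002, -1.0]]
ft_force: [0.3, 0.7, -0.4]
width: 1.001
```

```bash
python3 gs.py -120 -111 310 180; python3 - <<'E'
from h import *; import pickle
s=wshot();pickle.dump(s,open('w4.pkl','wb'))
c=cv2.convertScaleAbs(s['pixels'][0:300,0:260],alpha=1.6); cv2.imwrite('pics/w4.png',cv2.resize(c,None,fx=2,fy=2,interpolation=cv2.INTER_CUBIC))
for z in(195,202,210): print(z,proj(s,[*W(-35,-140),z+3]),proj(s,[*W(-35,-140),z-3]),proj(s,[*W(-35,-60),z+3]))
for z in(200,215,230):print(z,proj(s,[*W(-18,-148),z]))
E
```

```text
t 13.95 tcp [562.4 -75.9 314.2] f [ 0.3  0.7 -0.4] shift [-2.5 -1.1  4.2] spin -0.009 q [ 0.22 -0.05  0.02  0.   -1.63 -0.31]
195 [122.79545055 214.79484614] [128.51505431 212.05634794] [143.37727958 370.99703881]
202 [115.66777599 218.20751681] [121.80826533 215.26750213] [137.65652743 379.20722054]
210 [106.85319909 222.42786214] [113.53418664 219.22906145] [130.63887071 389.27866492]
200 [ 80.10918427 198.3792943 ]
215 [ 60.21887971 204.8083799 ]
230 [ 36.68244816 212.41599258]
```

View pics/w4.png

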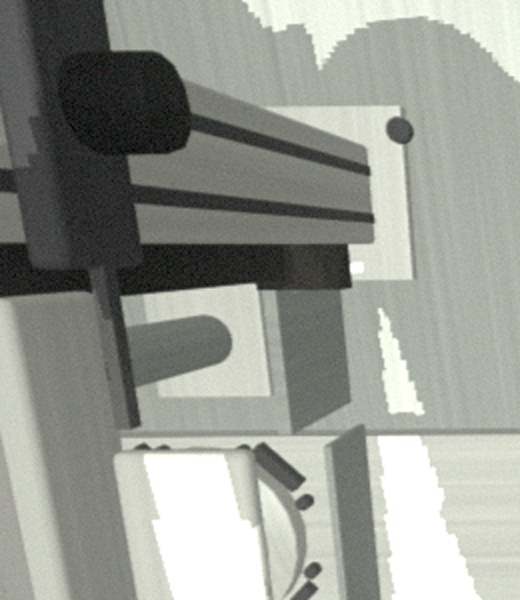

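The crop shows the lip's front corner at about px (126,227) at mid-thickness and the blade tip's near face at about (65.5,213). The lip is still under the pointer. I'll compute by how much, using two ways of modelling the calibration bias.

```bash
python3 - <<'E'
from h import *; import pickle
from scipy.optimize import brentq
a=pickle.load(open('w2.pkl','rb')); s=pickle.load(open('w4.pkl','rb'))
def sol(s,u,x,y,b,bu): return brentq(lambda z:proj(s,[*W(x+b,y),z])[0]+bu-u,60,270)
u0=197
# w2 lip corner (197,183) top corner z81
b=brentq(lambda b:proj(a,[*W(-35+b,-140),81])[0]-u0,-20,20); bu=u0-proj(a,[*W(-35,-140),81])[0]
for B,U in((b,0),(0,bu),(0,0)):
    print('bias',round(B,1),round(U,1),'lip',sol(s,126,-35,-140,B,U),'mark w4',[round(sol(s,u,x,-148,B,U),1) for u,x in((65.5,-20),(62,-18),(61,-18))],'mark w2',round(sol(a,57,-20,-148,B,U),1))
E
```

```text
bias -3.2 0 lip 201.98585186138223 mark w4 [220.3, 219.2, 219.9] mark w2 220.3
bias 0 4.5 lip 199.35766273687912 mark w4 [217.9, 216.9, 217.6] mark w2 217.9
bias 0 0 lip 194.68261486001833 mark w4 [214.7, 213.8, 214.5] mark w2 214.9
```

All three bias models give a gap of 18–20 mm, and arm kinematics puts the lip at about 199, so the pointer is at about 217.5. I'll re-engage and lift 18 mm.

Call:
play_rows:
  series:
    - {"dx": -40, "dy": 3, "dz": 0, "spin": 0}
    - {"dx": -80, "dy": 6, "dz": 0, "spin": 0}
    - {"dx": -120, "dy": 8, "dz": 0, "spin": 0}
    - {"dx": -141, "dy": 8, "dz": 30, "spin": 0}
    - {"dx": -141, "dy": 8, "dz": 60, "spin": 0}

```text
time_s: 14.5
tcp_pos: [567.3, 71.7, 253.4]
tool_rot: [[-0.084, -0.996, 0.003], [-0.996, 0.084, 0.002], [-0.002, -0.002, -1.0]]
ft_force: [-1.2, -0.6, -0.4]
width: 1.002
```

Call:
play_rows:
  series:
    - {"dx": 0, "dy": 0, "dz": 30, "spin": 0}
    - {"dx": 0, "dy": 0, "dz": 55, "spin": 0}
    - {"dx": 0, "dy": 0, "dz": 68, "spin": 0}
    - {"dx": 0, "dy": 0, "dz": 68, "spin": 0}
    - {"dx": 0, "dy": 0, "dz": 68, "spin": 0}

```text
time_s: 15.0
tcp_pos: [567.7, 68.1, 186.8]
tool_rot: [[-0.088, -0.996, 0.002], [-0.996, 0.088, 0.0], [-0.0, -0.002, -1.0]]
ft_force: [0.2, -0.9, 1.1]
width: 0.999
```

```bash
python3 go.py 588.0 65.8 183 175.24
```

```text
t 15.0 tcp [567.7  68.1 186.8] f [ 0.2 -0.9  1.1] shift [  0.5 -20.5   3.9] spin -0.005 q [ 0.47 -0.02 -0.19  0.   -1.4  -0.56]
```

Call:
play_rows:
  series:
    - {"dx": 0, "dy": -6, "dz": 3.5, "spin": 0}
    - {"dx": 0, "dy": -12, "dz": 3.5, "spin": 0}
    - {"dx": 0, "dy": -17, "dz": 3.5, "spin": 0}
    - {"dx": 0, "dy": -20, "dz": 3.5, "spin": 0}
    - {"dx": 0, "dy": -20, "dz": 3.5, "spin": 0}

```text
time_s: 15.5
tcp_pos: [587.5, 65.8, 181.8]
tool_rot: [[-0.089, -0.996, -0.0], [-0.996, 0.089, -0.0], [0.0, 0.0, -1.0]]
ft_force: [0.4, 0.6, -0.3]
width: 1.001
```

Call:
play_rows:
  series:
    - {"dx": 0, "dy": -1, "dz": 0, "spin": 0}
    - {"dx": 0, "dy": -2, "dz": 0, "spin": 0}
    - {"dx": 0, "dy": -3, "dz": 0, "spin": 0}
    - {"dx": 0, "dy": -3, "dz": 0, "spin": 0}

```text
time_s: 15.9
tcp_pos: [588.7, 65.6, 181.3]
tool_rot: [[-0.089, -0.996, -0.004], [-0.996, 0.089, -0.0], [0.001, 0.004, -1.0]]
ft_force: [-9.4, 1.3, 1.9]
width: 0.999
```

Call:
play_rows:
  series:
    - {"dx": 0, "dy": -2, "dz": 0, "spin": 0}
    - {"dx": 0, "dy": -2, "dz": -3, "spin": 0}
    - {"dx": 0, "dy": -2, "dz": -6, "spin": 0}
    - {"dx": 0, "dy": -2, "dz": -9, "spin": 0}
    - {"dx": 0, "dy": -2, "dz": -11, "spin": 0}

```text
time_s: 16.4
tcp_pos: [588.7, 65.6, 190.0]
tool_rot: [[-0.089, -0.996, -0.011], [-0.996, 0.089, -0.001], [0.002, 0.011, -1.0]]
ft_force: [-15.9, 0.2, -2.8]
width: 1.002
```

Call:
play_rows:
  series:
    - {"dx": 0, "dy": 0, "dz": -2, "spin": 0}
    - {"dx": 0, "dy": 0, "dz": -4, "spin": 0}
    - {"dx": 0, "dy": 0, "dz": -6, "spin": 0}
    - {"dx": 0, "dy": 0, "dz": -7, "spin": 0}
    - {"dx": 0, "dy": 0, "dz": -7, "spin": 0}

```text
time_s: 16.9
tcp_pos: [588.7, 65.6, 197.1]
tool_rot: [[-0.089, -0.996, -0.011], [-0.996, 0.089, -0.001], [0.002, 0.011, -1.0]]
ft_force: [-17.0, 1.3, -2.1]
width: 0.999
```

Call:
play_rows:
  series:
    - {"dx": 0, "dy": 0, "dz": 0, "spin": 0}
    - {"dx": 0, "dy": 0, "dz": 0, "spin": 0}

```text
time_s: 17.1
tcp_pos: [588.7, 65.6, 197.1]
tool_rot: [[-0.089, -0.996, -0.011], [-0.996, 0.089, -0.001], [0.002, 0.01, -1.0]]
ft_force: [-16.6, 2.0, -1.9]
width: 1.0
```

Call:
play_rows:
  series:
    - {"dx": 0, "dy": 0, "dz": -1, "spin": 0}
    - {"dx": 0, "dy": 0, "dz": -2, "spin": 0}
    - {"dx": 0, "dy": 0, "dz": -2, "spin": 0}
    - {"dx": 0, "dy": 0, "dz": -2, "spin": 0}

```text
time_s: 17.5
tcp_pos: [588.7, 65.6, 199.0]
tool_rot: [[-0.089, -0.996, -0.011], [-0.996, 0.089, -0.001], [0.002, 0.011, -1.0]]
ft_force: [-17.1, 1.4, -2.6]
width: 1.001
```

Call:
play_rows:
  series:
    - {"dx": 0, "dy": 10, "dz": 0, "spin": 0}
    - {"dx": 0, "dy": 25, "dz": 0, "spin": 0}
    - {"dx": 0, "dy": 25, "dz": -35, "spin": 0}
    - {"dx": 0, "dy": 25, "dz": -75, "spin": 0}
    - {"dx": 0, "dy": 25, "dz": -111, "spin": 0}

```text
time_s: 18.0
tcp_pos: [566.9, 67.5, 315.4]
tool_rot: [[-0.089, -0.996, 0.002], [-0.996, 0.089, 0.0], [-0.0, -0.002, -1.0]]
ft_force: [1.1, -0.4, 1.7]
width: 0.996
```

Call:
play_rows:
  series:
    - {"dx": 40, "dy": -3, "dz": 0, "spin": 0}
    - {"dx": 80, "dy": -6, "dz": 0, "spin": 0}
    - {"dx": 120, "dy": -8, "dz": 0, "spin": 0}
    - {"dx": 139, "dy": -8, "dz": 0, "spin": 0}
    - {"dx": 139, "dy": -8, "dz": 0, "spin": 0}

```text
time_s: 18.5
tcp_pos: [562.4, -73.7, 313.7]
tool_rot: [[-0.092, -0.996, 0.002], [-0.996, 0.092, -0.0], [0.0, -0.002, -1.0]]
ft_force: [-1.1, 0.1, 0.6]
width: 1.005
```

```bash
python3 gs.py -120 -111 310 180; python3 - <<'E'
from h import *; import pickle
s=wshot();pickle.dump(s,open('w5.pkl','wb'))
c=cv2.convertScaleAbs(s['pixels'][120:290,0:200],alpha=1.4); cv2.imwrite('pics/w5.png',cv2.resize(c,None,fx=3.5,fy=3.5,interpolation=cv2.INTER_CUBIC))
E
```

```text
t 18.5 tcp [562.4 -73.7 313.7] f [-1.1  0.1  0.6] shift [-0.4 -1.2  3.7] spin -0.009 q [ 0.22 -0.05  0.02  0.   -1.63 -0.32]
```

View pics/w5.png

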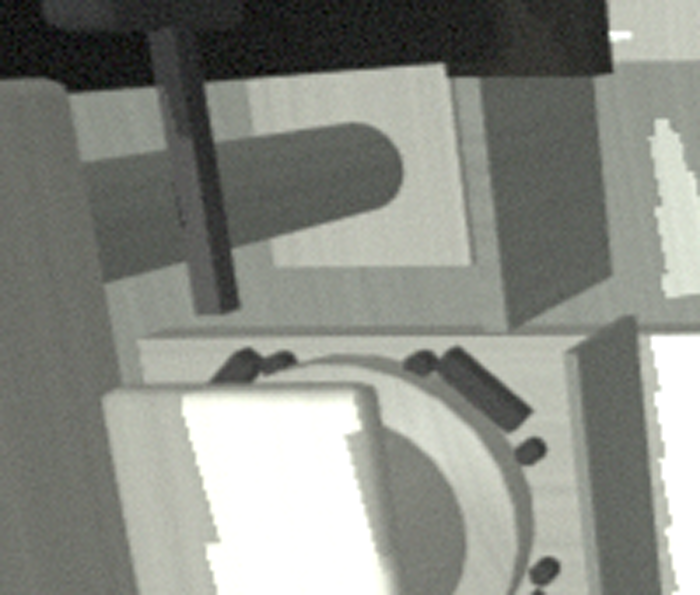

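The crop shows the blade's near face at px (65.7,208), with its top edge at column 62.9 and bottom edge at 68.6. The lip's front face spans columns 103.4–108 at row 230. The housing stands behind, in its nest.

```bash
python3 - <<'E'
from h import *; import pickle
from scipy.optimize import brentq
s=pickle.load(open('w5.pkl','rb'))
def sol(u,x,y,b,bu): return brentq(lambda z:proj(s,[*W(x+b,y),z])[0]+bu-u,60,270)
for B,U in((-3.2,0),(0,4.5),(0,0)):
    print('lip',[round(sol(u,-35,-140,B,U),1) for u in(105.7,107,104.5)],'mark',[round(sol(65.7,x,-148,B,U),1) for x in(-20,-19)])
    z=217
    print(' expect lip-mark col diff at same z',proj(s,[*W(-35+B,-140),z])[0]-proj(s,[*W(-19.5+B,-148),z])[0],' row diff',proj(s,[*W(-35+B,-140),z])[1]-proj(s,[*W(-19.5+B,-148),z])[1])
E
```

```text
lip [219.2, 218.2, 220.2] mark [218.8, 217.1]
 expect lip-mark col diff at same z 41.31966807907568  row diff 19.145377643844654
lip [216.4, 215.3, 217.4] mark [216.4, 214.7]
 expect lip-mark col diff at same z 41.4094761040831  row diff 19.142772049292148
lip [212.6, 211.5, 213.7] mark [213.3, 211.5]
 expect lip-mark col diff at same z 41.4094761040831  row diff 19.142772049292148
```

The lip is level with the pointer to within about 1–2 mm. Next, the knob.

```bash
python3 gs.py -132 -60 116 180
```

```text
t 18.55 tcp [562.6 -72.5 313.4] f [-0.7 -0.  -0.6] shift [-50.   11.5 197.4] spin -0.008 q [ 0.23 -0.05  0.02  0.   -1.63 -0.32]
```

Call:
play_rows:
  series:
    - {"dx": -25, "dy": 6, "dz": 0, "spin": 0}
    - {"dx": -50, "dy": 11.5, "dz": 0, "spin": 0}
    - {"dx": -50, "dy": 11.5, "dz": 35, "spin": 0}
    - {"dx": -50, "dy": 11.5, "dz": 70, "spin": 0}
    - {"dx": -50, "dy": 11.5, "dz": 105, "spin": 0}

```text
time_s: 19.05
tcp_pos: [555.8, -19.1, 207.1]
tool_rot: [[-0.087, -0.996, 0.002], [-0.996, 0.087, 0.001], [-0.001, -0.002, -1.0]]
ft_force: [0.2, 0.7, -0.2]
width: 1.0
```

Call:
play_rows:
  series:
    - {"dx": 0, "dy": 0, "dz": 25, "spin": 0}
    - {"dx": 0, "dy": 0, "dz": 50, "spin": 0}
    - {"dx": 0, "dy": 0, "dz": 50, "spin": 0}

```text
time_s: 19.35
tcp_pos: [554.0, -19.7, 154.0]
tool_rot: [[-0.088, -0.996, -0.006], [-0.996, 0.088, -0.0], [0.001, 0.006, -1.0]]
ft_force: [-0.8, 0.6, -0.5]
width: 1.003
```

```bash
python3 gs.py -120 -60 116 180; python3 - <<'E'
from h import *
s=wshot('w6.png'); print(proj(s,[*W(-120,-60),78]))
E
```

```text
t 19.35 tcp [554.  -19.7 154. ] f [-0.8  0.6 -0.5] shift [  1.6 -14.4  37.9] spin -0.005 q [ 0.33 -0.04 -0.27 -0.   -1.35 -0.41]
[274.08344889 300.77421533]
```

View pics/w6.png

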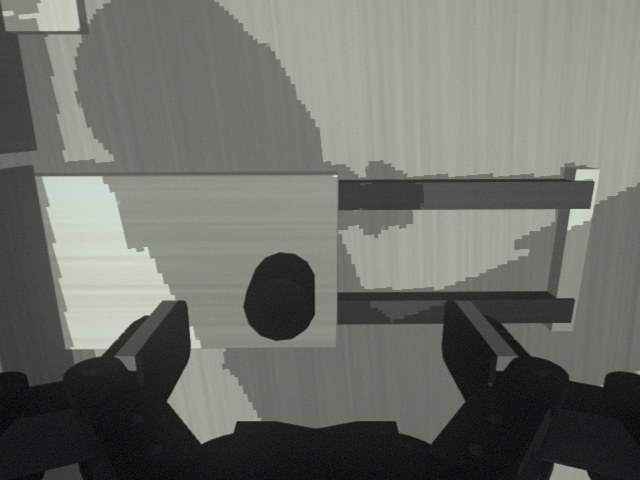

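The knob top is at about (280,308), against a prediction of (274,301), so it's off by only about 2 mm. I'll lower and grip.

Call:
play_rows:
  series:
    - {"dx": 0, "dy": -6, "dz": 14, "spin": 0}
    - {"dx": 0, "dy": -12, "dz": 28, "spin": 0}
    - {"dx": 0, "dy": -12, "dz": 37, "spin": 0}
    - {"dx": 0, "dy": -12, "dz": 37, "spin": 0}

```text
time_s: 19.8
tcp_pos: [567.0, -21.9, 118.7]
tool_rot: [[-0.089, -0.996, -0.004], [-0.996, 0.089, -0.0], [0.001, 0.003, -1.0]]
ft_force: [-0.9, 0.5, 0.1]
width: 1.003
```

Call:
play_rows:
  series:
    - {"dx": 0, "dy": 0, "dz": 0, "spin": 0}
    - {"dx": 0, "dy": 0, "dz": 0, "spin": 0}
    - {"dx": 0, "dy": 0, "dz": 0, "spin": 0}
    - {"dx": 0, "dy": 0, "dz": 0, "spin": 0}
    - {"dx": 0, "dy": 0, "dz": 0, "spin": 0}
  jaw: 40
  grip_force: 40

```text
time_s: 20.3
tcp_pos: [567.8, -21.7, 121.2]
tool_rot: [[-0.089, -0.996, 0.0], [-0.996, 0.089, 0.0], [-0.0, -0.0, -1.0]]
ft_force: [0.4, 0.3, 0.8]
width: 0.47
```

Call:
play_rows:
  series:
    - {"dx": 0, "dy": 0, "dz": 0, "spin": 0}
    - {"dx": 0, "dy": 0, "dz": 0, "spin": 0}
    - {"dx": 0, "dy": 0, "dz": 0, "spin": 0}
    - {"dx": 0, "dy": 0, "dz": 0, "spin": 0}
    - {"dx": 0, "dy": 0, "dz": 0, "spin": 0}
  jaw: 20

```text
time_s: 20.8
tcp_pos: [567.6, -21.7, 121.2]
tool_rot: [[-0.089, -0.996, -0.0], [-0.996, 0.089, 0.0], [0.0, 0.0, -1.0]]
ft_force: [-4.6, 0.6, 5.7]
width: 0.311
```

Call:
play_rows:
  series:
    - {"dx": 0, "dy": 1, "dz": 0, "spin": 0}
    - {"dx": 0, "dy": 3, "dz": 0, "spin": 0}
    - {"dx": 0, "dy": 6, "dz": 0, "spin": 0}
    - {"dx": 0, "dy": 11, "dz": 0, "spin": 0}
    - {"dx": 0, "dy": 17, "dz": 0, "spin": 0}

```text
time_s: 21.3
tcp_pos: [550.8, -20.2, 121.2]
tool_rot: [[-0.089, -0.996, 0.001], [-0.996, 0.089, -0.0], [-0.0, -0.001, -1.0]]
ft_force: [3.1, -0.7, 2.2]
width: 0.314
```

Call:
play_rows:
  series:
    - {"dx": 0, "dy": 6, "dz": 0, "spin": 0}
    - {"dx": 0, "dy": 12, "dz": 0, "spin": 0}
    - {"dx": 0, "dy": 18, "dz": 0, "spin": 0}
    - {"dx": 0, "dy": 24, "dz": 0, "spin": 0}
    - {"dx": 0, "dy": 30, "dz": 0, "spin": 0}

```text
time_s: 21.8
tcp_pos: [520.5, -17.6, 121.2]
tool_rot: [[-0.089, -0.996, 0.0], [-0.996, 0.089, -0.0], [0.0, -0.0, -1.0]]
ft_force: [2.5, -2.6, 3.8]
width: 0.318
```

Call:
play_rows:
  series:
    - {"dx": 0, "dy": 6, "dz": 0, "spin": 0}
    - {"dx": 0, "dy": 12, "dz": 0, "spin": 0}
    - {"dx": 0, "dy": 18, "dz": 0, "spin": 0}
    - {"dx": 0, "dy": 24, "dz": 0, "spin": 0}
    - {"dx": 0, "dy": 30, "dz": 0, "spin": 0}

```text
time_s: 22.3
tcp_pos: [490.6, -15.1, 121.2]
tool_rot: [[-0.089, -0.996, 0.0], [-0.996, 0.089, -0.001], [0.001, -0.0, -1.0]]
ft_force: [3.0, -4.0, 5.5]
width: 0.317
```

Call:
play_rows:
  series:
    - {"dx": 0, "dy": 6, "dz": 0, "spin": 0}
    - {"dx": 0, "dy": 12, "dz": 0, "spin": 0}
    - {"dx": 0, "dy": 18, "dz": 0, "spin": 0}
    - {"dx": 0, "dy": 24, "dz": 0, "spin": 0}
    - {"dx": 0, "dy": 30, "dz": 0, "spin": 0}

```text
time_s: 22.8
tcp_pos: [460.7, -12.6, 121.2]
tool_rot: [[-0.089, -0.996, 0.0], [-0.996, 0.089, -0.001], [0.001, -0.0, -1.0]]
ft_force: [2.8, -4.5, 5.7]
width: 0.314
```

Call:
play_rows:
  series:
    - {"dx": 0, "dy": 6, "dz": 0, "spin": 0}
    - {"dx": 0, "dy": 12, "dz": 0, "spin": 0}
    - {"dx": 0, "dy": 18, "dz": 0, "spin": 0}
    - {"dx": 0, "dy": 23, "dz": 0, "spin": 0}
    - {"dx": 0, "dy": 27, "dz": 0, "spin": 0}

```text
time_s: 23.3
tcp_pos: [433.8, -10.3, 121.2]
tool_rot: [[-0.089, -0.996, -0.0], [-0.996, 0.089, -0.001], [0.001, -0.0, -1.0]]
ft_force: [3.4, -5.5, 5.9]
width: 0.312
```

Call:
play_rows:
  series:
    - {"dx": 0, "dy": 3, "dz": 0, "spin": 0}
    - {"dx": 0, "dy": 6, "dz": 0, "spin": 0}
    - {"dx": 0, "dy": 8, "dz": 0, "spin": 0}
    - {"dx": 0, "dy": 10, "dz": 0, "spin": 0}
    - {"dx": 0, "dy": 11, "dz": 0, "spin": 0}

```text
time_s: 23.8
tcp_pos: [422.9, -9.3, 121.2]
tool_rot: [[-0.089, -0.996, -0.0], [-0.996, 0.089, -0.001], [0.001, 0.0, -1.0]]
ft_force: [3.1, -5.5, 5.8]
width: 0.314
```

Call:
play_rows:
  series:
    - {"dx": 0, "dy": 1, "dz": 0, "spin": 0}
    - {"dx": 0, "dy": 2, "dz": 0, "spin": 0}
    - {"dx": 0, "dy": 3, "dz": 0, "spin": 0}
    - {"dx": 0, "dy": 4, "dz": 0, "spin": 0}
    - {"dx": 0, "dy": 4, "dz": 0, "spin": 0}

```text
time_s: 24.3
tcp_pos: [418.9, -9.0, 121.2]
tool_rot: [[-0.089, -0.996, -0.0], [-0.996, 0.089, -0.001], [0.001, 0.0, -1.0]]
ft_force: [1.8, -6.3, 6.6]
width: 0.312
```

Call:
play_rows:
  series:
    - {"dx": 0, "dy": 1, "dz": 0, "spin": 0}
    - {"dx": 0, "dy": 2, "dz": 0, "spin": 0}
    - {"dx": 0, "dy": 2, "dz": 0, "spin": 0}

```text
time_s: 24.6
tcp_pos: [417.8, -8.9, 121.2]
tool_rot: [[-0.089, -0.996, 0.002], [-0.996, 0.089, -0.001], [0.001, -0.002, -1.0]]
ft_force: [9.1, -6.8, 1.2]
width: 0.313
```

The force rises at about 150.4 mm of travel, which is the stop. I'll release and rise.

Call:
play_rows:
  series:
    - {"dx": 0, "dy": 0, "dz": 0, "spin": 0}
    - {"dx": 0, "dy": 0, "dz": 0, "spin": 0}
    - {"dx": 0, "dy": 0, "dz": 0, "spin": 0}
    - {"dx": 0, "dy": 0, "dz": 0, "spin": 0}
    - {"dx": 0, "dy": 0, "dz": 0, "spin": 0}
  jaw: 80

```text
time_s: 25.1
tcp_pos: [417.1, -8.2, 120.6]
tool_rot: [[-0.089, -0.996, -0.001], [-0.996, 0.089, 0.0], [-0.0, 0.001, -1.0]]
ft_force: [-0.5, -0.7, 0.2]
width: 0.944
```

Call:
play_rows:
  series:
    - {"dx": 0, "dy": 0, "dz": -10, "spin": 0}
    - {"dx": 0, "dy": 0, "dz": -30, "spin": 0}
    - {"dx": 0, "dy": 0, "dz": -60, "spin": 0}
    - {"dx": 0, "dy": 0, "dz": -100, "spin": 0}
    - {"dx": 0, "dy": 0, "dz": -140, "spin": 0}

```text
time_s: 25.6
tcp_pos: [417.0, -8.5, 263.0]
tool_rot: [[-0.089, -0.996, 0.0], [-0.996, 0.089, -0.0], [0.0, -0.0, -1.0]]
ft_force: [0.8, 1.0, -0.6]
width: 0.939
```

Call:
play_rows:
  series:
    - {"dx": 0, "dy": -10, "dz": -20, "spin": 0}
    - {"dx": 0, "dy": -25, "dz": -60, "spin": 0}
    - {"dx": 0, "dy": -25, "dz": -60, "spin": 0}
    - {"dx": 0, "dy": -25, "dz": -60, "spin": 0}

```text
time_s: 26.0
tcp_pos: [442.5, -10.5, 322.0]
tool_rot: [[-0.089, -0.996, 0.001], [-0.996, 0.089, 0.001], [-0.001, -0.001, -1.0]]
ft_force: [0.6, -0.4, -0.7]
width: 0.939
```

```bash
python3 - <<'E'
from h import *; import pickle
o=get_obs(); print(o['time_s'],o['tcp_pos'],o['ft_force'],o['width'])
s=wshot(); t=shot('top'); pickle.dump((s,t),open('fin.pkl','wb'))
c=cv2.resize(t['pixels'][150:300,200:410],(640,457),interpolation=cv2.INTER_CUBIC)
w=cv2.resize(s['pixels'],(160,120)); cv2.imwrite('pics/fin.png',np.vstack([c,np.hstack([w,np.zeros((120,480,3),np.uint8)])]))
for n,x,y,z in(('knob',-270,-60,78),('knob-5',-265,-60,78),('housetop',-84,-60,142),('lip',-35,-140,217)): print(n,'top',proj(t,[*W(x,y),z]),'wrist',proj(s,[*W(x,y),z]))
E
```

```text
26.0 [442.50790702 -10.45767542 321.97785579] [ 0.57525786 -0.39351125 -0.66350085] 0.939139976250554
knob top [318.18505494 286.04691327] wrist [346.71159406 209.41785333]
knob-5 top [318.3121051  284.43006008] wrist [340.10771188 209.45583154]
housetop top [322.98054246 224.18102054] wrist [ 50.28562357 232.17702415]
lip top [352.51057606 206.52522452] wrist [-225.63393519   83.96298705]
```

View pics/fin.png

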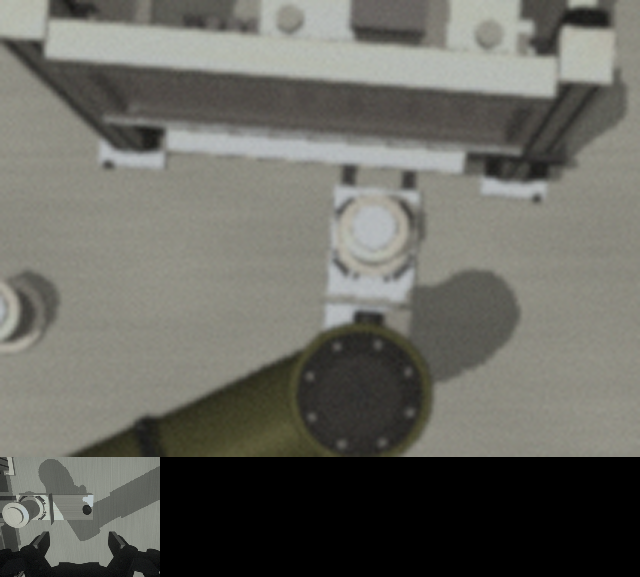

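The final view shows the housing top at px (323,224.8) against an expected (323,224.2), so it stands upright in its nest. The lip end is at (352.6,206.8) against an expected (352.5,206.5), and the gripper is clear of everything.

```bash
python3 -c "
from plant import *
job_done(); print(get_obs()['time_s'])"
```

```text
the job is handed in; nothing more can be done
the job is handed in; nothing more can be done
```

The guard is up level with the pointer, the shuttle is out at its stop with the housing in its nest, and the job was handed in at about 26 s of the 64 s allowed. No verdict was reported. One early contact may have broken the 40 N limit (see below).

**What I did:** The tool can't tilt to reach under the lip, so I pressed a finger's outer link against the lip's front edge with about 15 N. I lifted the guard that way in two stages, with a look at the pointer in between. Then I gripped the knob, drew the shuttle about 150 mm until the force rose at the stop, released and backed away.

**Last checks:**
- **Guard:** the lip and pointer agreed to about 1–2 mm in the wrist view, taken before I drew the shuttle. Their absolute height came out at 213–219 mm depending on how I treated the calibration bias, but the difference between them hardly changed. The final top view showed the lip end where expected.
- **Shuttle:** about 150.4 mm of travel, with the force rising at the end.
- **Housing:** its top was within 1 px of where it should be above the nest, and it stood upright.
- **Contact:** the force read about zero after release.

**What went wrong:**
- **Hard contact:** while looking for a hold on the lip I briefly pressed with about 110 N in total, because I queued moves without checking the force between them. It was under the 120 N wrist limit and I think only finger parts touched. I can't rule out that it counted against the 40 N limit for the gripper's body.
- **Refused moves:** three early move calls were refused because a row needs all four fields. Nothing was disturbed by this.

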